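Find and mark the balance point of a sampling boom

TASK

Find the sampling boom's balance point and mark it: lay the boom across the fulcrum block's steel edge with its tail end still down on the bench and let go, then slide it along until it tips and stays level on the edge by itself. Mark that point by seating the orange saddle over the tube directly above the edge, and leave the boom balanced there. Never press the boom hard onto the edge, and leave the stopper, the brass fitting and the beaker where they stand.

Things in the scene. Friction and masses are not known exactly. Their poses are not given: they have to be found in the camera images.
- boom: gas-sampling boom, loose, 0.4 to 0.6 kg: square aluminium tube 20 x 20 mm, grey and blue head at one end, red tail plate at the other. Origin on the tube's centre line, x along it to the head, z up. Bare tube from x = -166 to +160 mm. Lying on the bench its centre line is level, 22 mm up. A battery pack is fixed at an unknown place inside: the balance point lies somewhere in x = 0 to +85 mm.
- head_face (a point): on the boom: middle of the head's inner face, at the boom's x = +160 mm; axes as the boom's. The head is a 44 x 44 mm square, 50 mm long, with a brass cap 30 mm across and 20 mm long beyond it. While fingers push on this face or grip the tube, friction can hold the boom from tipping: ease off to let it tip.
- tail_face (a point): on the boom: middle of the tail plate's inner face, at the boom's x = -166 mm; axes as the boom's. The plate is a 44 x 44 mm square, 8 mm thick, with an 18 mm brass nipple 10 mm across beyond it. Like the head, it reaches 12 mm below and beside the tube.
- fulcrum: grey fulcrum block fixed to the bench: base 130 x 80 x 12 mm, web, and on top a straight steel edge strip (bedded in rubber, gives 0.02 rad) 110 mm long with a flat 12 mm wide, 40 mm above the bench. Origin under its middle; x along the edge, y across it (to lie along the boom), z up. With its tail on the bench the boom slopes 0.09 to 0.18 rad; it stays level by itself only with its balance point over the flat, rocking a second or two first.
- edge (a point): middle of the fulcrum block's steel edge, on its flat, 40 mm above the bench; axes as the block's.
- saddle: orange marker saddle, loose, 25 g, an inverted U standing on its legs: 20 mm long (x, to lie along the tube), 26 mm wide inside (y), legs 14 mm with the last 6 mm flared to 35 mm (40 mm overall), top plate 4 mm, above it a grip tab 20 (x) x 12 (y) mm reaching 32 mm above the origin; black line at its middle. Origin in the middle of the seat (inner top face): 14 mm up as it stands.
- stopper: small green tapered rubber stopper, 34 mm across, 30 mm high, standing; origin under its middle. Not part of the job: leave it.
- fitting: small brass hose fitting, 32 mm across, 46 mm high, standing; origin under its middle. Not part of the job: leave it.
- beaker: glass beaker, 70 mm across, 90 mm high; origin under its middle. Not part of the job: leave it.
Mind the look-alikes: they are no part of the job. Several things have the shape of the saddle; the one meant has the colours described above.

How it is judged:
On the way, in this order (a step that is already met when the one before it is completed fails the run):
1. the boom lies over the fulcrum edge with its tail end down, let go (angle between boom's own x axis and vertical between 1.2208 and 1.5008 rad and contact force between boom and fulcrum above 0.5 N and contact force between the fingers and boom below 0.1 N and angular speed of boom below 0.15 rad/s), for 0.2 s.
2. the boom has tipped and lies level on the edge by itself, let go (angle between boom's own x axis and vertical between 1.5308 and 1.6108 rad and height (world z) of boom between 0.045 and 0.055 m and contact force between boom and fulcrum above 1 N and contact force between the fingers and boom below 0.1 N and angular speed of boom below 0.15 rad/s), for 0.3 s.
At the end, for the whole second after the job is handed in: The boom lies level (within 0.04 rad, centre line 45 to 55 mm up) and at rest on the fulcrum edge alone, and the saddle sits upright astride the tube, fully down on its top face, its middle within 6 mm of the middle of the edge (angle between boom's own x axis and vertical between 1.5308 and 1.6108 rad and height (world z) of boom between 0.045 and 0.055 m and contact force between boom and fulcrum above 1 N and y of saddle in the frame of fulcrum between -0.006 and 0.006 m and y of saddle in the frame of boom between -0.005 and 0.005 m and z of saddle in the frame of boom between 0.007 and 0.013 m and angle between the z axis of saddle and the z axis of boom, either way round below 0.1 rad and linear speed of each of boom, saddle below 0.02 m/s); the robot touches nothing.
It fails at once if the boom is pressed onto the fulcrum block with more than 30 N (contact force between boom and fulcrum above 30 N).
It fails at once if the stopper, the fitting or the beaker is moved by more than 30 mm (distance of any of stopper, fitting, beaker from where it was at the start of the episode above 0.03 m).
It also fails if it takes over 72 s, if anything falls off the work surface, if the arm or the gripper's body presses on something with over 40 N, if the wrist force passes 120 N, or if a joint passes its speed limit or range.

ROBOT

A 6-joint arm with a two-finger parallel gripper is mounted at the origin on the work surface. World frame = base frame: x ahead of the robot, y to its left, z up, the work surface at z = 0. Lengths are in m, angles in rad, forces in N, time in s.
With the tool pointing down it reaches from about 0.25 to 0.775 m from the base axis. Payload 4 kg.
Tool frame: the origin (TCP) lies at the very end of the fingers, on their centre line; the grasp point (between the pads) lies 19 mm behind it; z points along the fingers, y is the line along which they close (so a half turn about z gives the same grasp; the last joint's range is limited). The gripper opens to 94 mm and grips with 3 to 60 N. Pads are 16 mm wide; open, the fingers measure 119 mm over their backs; the gripper's body (75 mm by 177 mm) begins 78 mm behind the grasp point.
Start: joints at [1.049, 0.087, 1.371, -0, 1.684, -0.103], TCP at [0.224, 0.502, 0.206] pointing down, gripper open.
Joint ranges: [-3.1, 3.1], [-0.76, 2.03], [0.27, 2.55], [-1.08, 4.22], [0.17, 2.65], [-2.57, 2.57]. Speed limits (rad/s): [2.79, 2.79, 3.14, 3.14, 3.14, 3.14].

INTERFACE

Orientations are given as [roll, pitch, yaw] about the fixed x, y, z axes, in that order (R = Rz(yaw) Ry(pitch) Rx(roll)).
In Python, from bench import robot gives the robot as it stands. The module is installed in compiled form; this text tells all that it offers.
- The arm moves only by the tool move_arm, never from a script. Its argument "deltas" is one flat list of numbers, 7 for each row, row after row: the turn, a rotation vector about the tool's x, y, z in rad, then the shift along the tool's x, y, z in cm, then the closure, from -1 (fully open) to 1 (shut). A call has 1 to 8 rows; each row is the pose to reach, as a shift and turn from the pose commanded when the call began, along the tool's axes at that moment; what a row does not reach only later rows make up. A row lasts 1/10 s, in which the tool goes at most 50 mm and 8.59 degrees, less where a joint would pass 70% of its speed; a pose out of reach is approached as far as the arm can. A call with a gripper value outside its range is refused whole. The fingers move at their own pace and stop on an object; the grip force is fixed at half the most. Time passes only in rows, so rows that repeat a pose let the fingers close. It gives the time, the measured TCP pose, the force, the opening and the grip force at its end, in the units of the state.
- robot.get_obs(): the state, without advancing time (a new reading comes with each control period).
- robot.snapshot(name): name is "scene" or "top" or "wrist"; returns a dict with "image" (384x512x3 uint8, red, green, blue), "depth" (384x512 float32, m along the optical axis (not along the pixel's ray), 0 where there is no reading), "fov_y" (degrees; the focal length in pixels is half the picture's height over the tangent of half this angle, whatever the lens; pixels are square), "cx", "cy" (the principal point, pixels), "origin" and "orientation" of the camera in the world; the wrist camera has in their place "T_tool_cam" (4x4, takes a point from camera to tool coordinates, whose origin is the TCP and whose axes are the flange's). Camera axes: x right, y up, looking along -z (the intrinsics and any distortion apply to the point x, -y, -z); pixel columns grow to the right and rows downward; lengths in m; the calibration is good to about 2 mm. A picture is of the moment at which its call begins: read the wrist's pose just before it.
- robot.close_job(): hands the job in; it is judged then, once.
The state is a dict: "time": time; "joint_positions": joint angles; "qvel": joint speeds; "joint_torque": joint torques, N m; "tool_pos": TCP position; "ee_rot": TCP orientation; "wrist_force": force on the tool from outside, world axes, zero at the start; "wrist_torque": the same for the moment, N m; "width": finger opening in m; "finger_force": force on a finger pad.
Only numpy, scipy, OpenCV 4.12 (cv2) and the standard library are available. Lean on these libraries where they do the work, as an engineer would, in place of code of your own. Each camera call takes 0.05 s, during which the arm holds its last target. There are 200 camera calls.

## Working session

There is one attempt and no reset: what is moved stays moved. The work goes in short steps, Python scripts to look and compute and a tool call to move; the robot and the scene stay as the last step left them, time stands still between calls to the robot, and variables do not carry over. Pictures are saved under pics/ and viewed, at most 14 in all, crops included, and the job is handed in when it is done.

Besides the shell and the picture viewer there is one more tool, called after "Call:" as name(argument=value, ...) on one line, values as JSON. move_arm: Moves the arm, as the interface text tells. Its arguments: {"type":"object","properties":{"deltas":{"type":"array","items":{"type":"number"}}},"required":["deltas"]}

```bash
mkdir -p pics; ls; cat > h.py <<'E'
import numpy as np, cv2
from scipy.spatial.transform import Rotation as R
from bench import robot
def snap(n):
    o=robot.get_obs(); s=robot.snapshot(n)
    f=s['image'].shape[0]/2/np.tan(np.radians(s['fov_y'])/2); s['f']=f
    if 'T_tool_cam' in s:
        T=np.eye(4); T[:3,:3]=rot(o['ee_rot']); T[:3,3]=o['tool_pos']
        s['T']=T@np.array(s['T_tool_cam'])
    else:
        T=np.eye(4); T[:3,:3]=rot(s['orientation']); T[:3,3]=s['origin']; s['T']=T
    return s
def rot(r):
    r=np.array(r,float)
    if r.shape==(3,3): return r
    return R.from_euler('xyz',r).as_matrix() if r.size==3 else R.from_quat(r).as_matrix()
def cloud(s):
    h,w=s['depth'].shape; v,u=np.mgrid[:h,:w]; d=s['depth']
    p=np.stack([(u-s['cx'])/s['f']*d,-(v-s['cy'])/s['f']*d,-d],-1)
    P=p@s['T'][:3,:3].T+s['T'][:3,3]; P[d<=0]=np.nan
    return P
def ray(s,u,v,z):
    d=s['T'][:3,:3]@np.array([(u-s['cx'])/s['f'],-(v-s['cy'])/s['f'],-1]); o=s['T'][:3,3]
    return o+d*(z-o[2])/d[2]
def save(s,n): cv2.imwrite('pics/'+n,s['image'][...,::-1])
E
python3 - <<'E'
from h import *
o=robot.get_obs(); print(o)
for n in ['scene','top','wrist']:
    s=snap(n); save(s,n+'0.png'); print(n,s['fov_y'],s['cx'],s['cy'],s['T'].round(3).tolist(),[k for k in s.keys()])
a=cv2.imread('pics/scene0.png');b=cv2.imread('pics/top0.png')
cv2.imwrite('pics/both.png',np.vstack([a,b])[:, :])
E
```

```text
pics
{'time': 0.0, 'joint_positions': array([ 1.04888590e+00,  8.79290676e-02,  1.37222666e+00,  1.31644092e-05,
        1.68362095e+00, -1.03081245e-01]), 'qvel': array([0.00196563, 0.00058767, 0.00074451, 0.00067991, 0.00094931,
       0.00059552]), 'joint_torque': array([ 7.22660188e-04, -3.40172768e+01, -3.02428401e+01,  7.16681150e-02,
        3.29124928e-02, -1.72315367e-04]), 'tool_pos': array([0.22339493, 0.50198584, 0.20433237]), 'ee_rot': array([-3.13942157e+00, -2.37747638e-04,  2.72276468e+00]), 'wrist_force': array([-0.29011736,  1.09765358,  0.34298312]), 'wrist_torque': array([-0.00213065, -0.02790131,  0.00186549]), 'finger_force': 0.0, 'width': 0.09436878778851597}
scene 43.441359239006495 249.49738424141873 191.59503456590423 [[-0.59, -0.564, 0.577, 1.34], [0.807, -0.405, 0.43, 0.62], [-0.009, 0.72, 0.694, 1.039], [0.0, 0.0, 0.0, 1.0]] ['image', 'depth', 'fov_y', 'cx', 'cy', 'origin', 'orientation', 'f', 'T']
top 52.99828511429844 257.55617746337407 194.75722345707072 [[-0.012, 0.977, -0.214, 0.301], [-1.0, -0.013, -0.003, 0.012], [-0.006, 0.214, 0.977, 1.21], [0.0, 0.0, 0.0, 1.0]] ['image', 'depth', 'fov_y', 'cx', 'cy', 'origin', 'orientation', 'f', 'T']
wrist 64.51349915147996 258.2889558286239 190.31579650545606 [[0.407, -0.878, -0.25, 0.151], [0.913, 0.391, 0.114, 0.535], [-0.002, -0.275, 0.961, 0.385], [0.0, 0.0, 0.0, 1.0]] ['image', 'depth', 'fov_y', 'cx', 'cy', 'T_tool_cam', 'f', 'T']
```

View pics/top0.png

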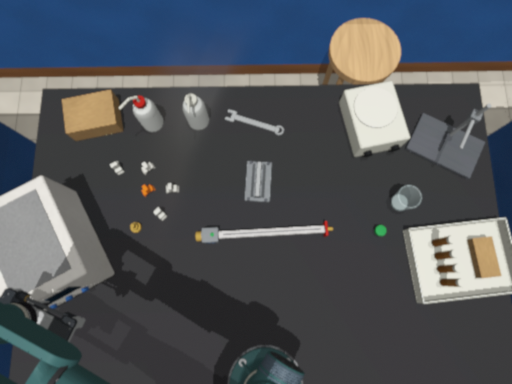

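View pics/scene0.png

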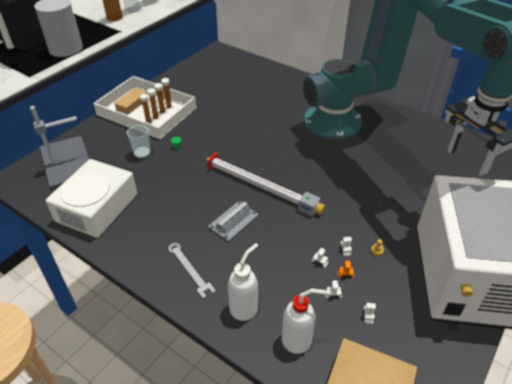

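The top view shows the boom at (200–332, 235–228), with its head on the left, and the fulcrum at (258,181). The orange saddle is at (148,189). Its look-alikes are the white ones at (117,168), (147,167), (172,188) and (160,213), and the brass fitting is at (136,227). I choose the orange one.

```bash
python3 - <<'E'
from h import *
t=snap('top'); im=t['image']; P=cloud(t); hsv=cv2.cvtColor(im,cv2.COLOR_RGB2HSV)
def blob(m,name,roi):
    x0,y0,x1,y1=roi; mm=np.zeros(m.shape,bool); mm[y0:y1,x0:x1]=m[y0:y1,x0:x1]
    q=P[mm&np.isfinite(P[...,2])]; 
    v,u=np.nonzero(mm); (c,sz,a)=cv2.minAreaRect(np.c_[u,v].astype(np.float32))
    print(name,mm.sum(),'px',np.round(c,1),np.round(sz,1),round(a,1),'P med',np.median(q,0).round(4),'zmax',q[:,2].max().round(4)); return q
H,S,V=[hsv[...,i].astype(int) for i in range(3)]
blob((H<20)&(S>150)&(V>120),'orange',(135,178,160,200))
blob((S>100)&(V>60),'fitting',(125,215,146,238))
blob((H>40)&(H<90)&(S>100)&(V>60),'stopper',(370,220,392,242))
Z=P[...,2]
q=blob((Z>0.012)&(Z<0.08),'boom',(190,215,340,250))
tube=blob((Z>0.020)&(Z<0.06)&(V>100)&(S<80),'tube',(222,218,322,245))
c=tube.mean(0); d=np.linalg.svd((tube-c)[:,:2])[2][0] if len(tube)<3000 else np.linalg.eigh(np.cov(tube[:,:2].T))[1][:,-1]
print('tube',c,d,np.degrees(np.arctan2(d[1],d[0])),np.percentile(tube[:,1],[0,100]),np.median(tube[:,2]))
red=blob(((H<8)|(H>172))&(S>150)&(V>60),'red',(318,215,335,242))
q=blob((Z>0.033)&(Z<0.06),'edge',(240,155,280,205)); c=q.mean(0);d=np.linalg.eigh(np.cov(q[:,:2].T))[1][:,-1];print('edge dir',c,np.degrees(np.arctan2(d[1],d[0])),np.percentile(q[:,0],[0,100]))
q=blob((Z>0.006)&(Z<0.06),'base',(240,155,280,205))
a=cv2.resize(im[130:260,90:350],None,fx=3,fy=3,interpolation=cv2.INTER_CUBIC)
cv2.imwrite('pics/crop1.png',a[...,::-1])
E
```

```text
orange 104 px [146.4 188.3] [10.6 12.6] 53.1 P med [0.5843 0.3646 0.0219] zmax 0.0529
fitting 110 px [135.5 227. ] [10. 11.] 90.0 P med [0.4634 0.3948 0.0181] zmax 0.051
stopper 122 px [380.  229.5] [11. 12.] 90.0 P med [ 0.4437 -0.3593  0.03  ] zmax 0.0361
boom 1142 px [263.5 231.9] [ 15.4 137.2] 87.0 P med [0.4421 0.0309 0.0346] zmax 0.0527
tube 692 px [271.5 231.4] [ 7.  99.5] 86.8 P med [ 0.4433 -0.0244  0.0335] zmax 0.0422
tube [ 0.44350904 -0.0252428   0.03319746] [-0.0437671   0.99904176] 92.50847159396926 [-0.17830416  0.12647617] 0.03353897120806426
red 48 px [325.6 228. ] [14.2  4.3] 85.2 P med [ 0.4528 -0.1909  0.0435] zmax 0.0488
edge 294 px [257.6 179. ] [ 9.8 34.3] 4.1 P med [0.6069 0.0137 0.0389] zmax 0.0485
edge dir [0.60815439 0.01423318 0.03902423] 175.35422027697143 [0.55419918 0.66540923]
base 1042 px [259.5 179.5] [49. 39.] 90.0 P med [0.6061 0.0136 0.0168] zmax 0.0485
```

View pics/crop1.png

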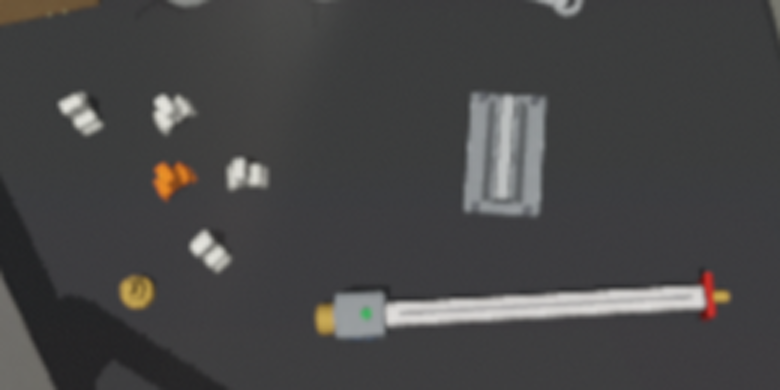

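The close crop confirms a single orange saddle at full-image (148,189); everything else saddle-shaped is white. Next I set up a move helper and go above the boom.

```bash
cat >> h.py <<'E'
def go(pos,yaw,pitch=0,ref=None):
    """print rotvec(tool), shift cm(tool). yaw: angle(deg) of tool x in world xy (along the boom); pitch: deg, lifts the +x side"""
    o=robot.get_obs(); A=rot(o['ee_rot']); y=np.radians(yaw); p=np.radians(pitch)
    x=np.array([np.cos(y)*np.cos(p),np.sin(y)*np.cos(p),np.sin(p)]); yy=np.array([np.sin(y),-np.cos(y),0])
    B=np.c_[x,yy,np.cross(x,yy)]
    print('rot',R.from_matrix(A.T@B).as_rotvec().round(3),'shift',(A.T@(np.array(pos)-o['tool_pos'])*100).round(2),
      '| now',o['tool_pos'].round(4),'t',round(o['time'],2),'q',o['joint_positions'].round(2))
E
python3 -c "
from h import *
go([.4415,.02,.15],92.5)"
```

```text
rot [-1.000e-03  1.000e-03  1.108e+00] shift [-39.52 -35.18   5.52] | now [0.2235 0.5022 0.2047] t 0.2 q [ 1.05  0.09  1.37  0.    1.68 -0.1 ]
```

Call:
move_arm(deltas=[0,0,0.15,-5,-4.5,0.7,-1,0,0,0.3,-10,-9,1.4,-1,0,0,0.45,-15,-13.5,2,-1,0,0,0.6,-20,-18,2.8,-1,0,0,0.75,-26,-23,3.5,-1,0,0,0.9,-31,-27.5,4.2,-1,0,0,1.05,-36,-32,5,-1,0,0,1.108,-39.5,-35.2,5.5,-1])

```text
time: 1.0
tool_pos: [0.3879, 0.1381, 0.1644]
ee_rot: [3.141, -0.0, 1.611]
wrist_force: [1.2, 0.6, 0.4]
width: 0.0937
finger_force: 0.0
```

Call:
move_arm(deltas=[0,0,0,0,0,0,-1])

```text
time: 1.1
tool_pos: [0.389, 0.1345, 0.1635]
ee_rot: [-3.141, 0.003, 1.604]
wrist_force: [-0.6, 0.8, 0.5]
width: 0.0941
finger_force: 0.0
```

```bash
python3 -c "
from h import *
go([.4415,.02,.15],92.5)"
```

```text
rot [-0.001  0.003 -0.01 ] shift [-11.62   4.87   1.38] | now [0.389  0.1345 0.1635] t 1.1 q [ 0.2  -0.21  1.74 -0.    1.62  0.16]
```

Call:
move_arm(deltas=[0,0,0,-4,1.6,0,-1,0,0,-0.005,-8,3.2,0,-1,0,0,-0.01,-11.6,4.9,0,-1,0,0,-0.01,-11.6,4.9,0,-1])

```text
time: 1.5
tool_pos: [0.4429, 0.0235, 0.1642]
ee_rot: [-3.141, 0.001, 1.62]
wrist_force: [-0.4, 1.4, -0.7]
width: 0.094
finger_force: 0.0
```

```bash
python3 - <<'E'
from h import *
w=snap('wrist'); save(w,'w1.png'); P=cloud(w); Z=P[...,2]; im=w['image'].astype(int)
hsv=cv2.cvtColor(w['image'],cv2.COLOR_RGB2HSV).astype(int)
m=(Z>0.026)&(Z<0.037)&(hsv[...,1]<60)&(hsv[...,2]>110)
q=P[m]; q=q[abs(q[:,0]-.443)<.02]
c=q.mean(0);d=np.linalg.eigh(np.cov(q[:,:2].T))[1][:,-1]; print(len(q),c,np.degrees(np.arctan2(d[1],d[0])),q.min(0),q.max(0))
h=(Z>0.038)&(Z<0.06)&(abs(P[...,0]-.44)<.03); print('head',P[h].min(0),P[h].max(0),np.percentile(P[h][:,1],[2,98]))
go([.4415,.02,.15],92.5)
E
```

```text
4666 [0.44097501 0.01368247 0.03294614] 92.39418504012458 [ 0.42304629 -0.19066749  0.02620307] [0.45932805 0.19033636 0.03689347]
head [ 0.41219666 -0.19856316  0.03800199] [0.46939513 0.19088641 0.04946943] [-0.19405194  0.1852349 ]
rot [-0.001 -0.001  0.008] shift [-0.54 -0.07  1.42] | now [0.442  0.0254 0.1642] t 1.55 q [-0.07 -0.14  1.68  0.    1.61 -0.12]
```

View pics/w1.png

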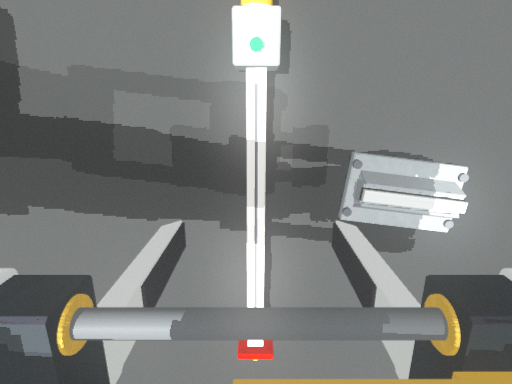

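The wrist view shows the boom running down column 257, with the head's inner face at row 68 and the tail plate at (256,345). The fulcrum edge runs from (362,196) to (465,207), and the boom lies centred between the fingers.

```bash
python3 - <<'E'
from h import *
w=snap('wrist'); P=cloud(w)
print('headface',ray(w,257,68,.044)); print('tail', ray(w,256,341,.044)) 
a,b=ray(w,362,195,.04),ray(w,465,207,.04); print('edge ends',a,b,(a+b)/2,np.degrees(np.arctan2(*(b-a)[1::-1])))
Z=P[...,2]; v,u=np.mgrid[:384,:512]
m=(Z>.036)&(Z<.046)&(u>340)&(v>150)&(v<240); q=P[m]; c=q.mean(0);d=np.linalg.eigh(np.cov(q[:,:2].T))[1][:,-1]; print('edge',m.sum(),c,np.degrees(np.arctan2(d[1],d[0])),np.ptp(q,0))
go([.440,.028,.0045],92.4)
E
```

```text
headface [0.43529024 0.13625429 0.044     ]
tail [ 0.44920158 -0.16817012  0.044     ]
edge ends [0.55093552 0.01860575 0.04      ] [0.66141694 0.01101482 0.04      ] [0.60617623 0.01481028 0.04      ] -3.9304822863498914
edge 1575 [0.60686425 0.01254578 0.03980852] 175.43855562758876 [0.11120687 0.03404537 0.00705512]
rot [-0.001 -0.001  0.011] shift [ 0.14 -0.13 15.98] | now [0.4415 0.0265 0.1643] t 1.6 q [-0.07 -0.14  1.68  0.    1.61 -0.12]
```

Call:
move_arm(deltas=[0,0,0.01,-0.4,-0.1,4,-1,0,0,0.01,-0.4,-0.1,8,-1,0,0,0.01,-0.4,-0.1,12,-1,0,0,0.01,-0.4,-0.1,14.5,-1,0,0,0.01,-0.4,-0.1,15.8,-1,0,0,0.01,-0.4,-0.1,15.8,-1,0,0,0.01,-0.4,-0.1,15.8,1,0,0,0.01,-0.4,-0.1,15.8,1])

```text
time: 2.4
tool_pos: [0.4425, 0.0224, 0.0085]
ee_rot: [3.138, 0.0, 1.615]
wrist_force: [-0.7, 0.3, 0.3]
width: 0.0812
finger_force: 0.0
```

Call:
move_arm(deltas=[0,0,0,0,0,0,1,0,0,0,0,0,0,1,0,0,0,0,0,0,1])

```text
time: 2.7
tool_pos: [0.4413, 0.022, 0.0071]
ee_rot: [3.14, 0.0, 1.615]
wrist_force: [0.0, -0.4, -0.5]
width: 0.0576
finger_force: 0.0
```

```bash
python3 -c "
from h import *
go([.440,.022,.075],92.4)"
```

```text
rot [0.001 0.    0.002] shift [ 0.   -0.12 -6.79] | now [0.4413 0.022  0.0071] t 2.7 q [-0.08 -0.02  1.89  0.    1.27 -0.12]
```

Call:
move_arm(deltas=[0,0,0,0,-0.1,0.2,1,0,0,0,0,-0.1,0.2,1,0,0,0,0,-0.1,0.2,1,0,0,0,0,-0.1,0.2,1,0,0,0,0,-0.1,0.2,1,0,0,0,0,-0.1,0.2,1,0,0,0,0,-0.1,0.2,1])

```text
time: 3.4
tool_pos: [0.44, 0.0221, 0.0045]
ee_rot: [3.141, -0.0, 1.615]
wrist_force: [1.1, -0.2, -0.5]
width: 0.0197
finger_force: 30.0
```

Call:
move_arm(deltas=[0,0,0,0,0,-2,1,0,0,0,0,0,-5,1,0,0,0,0,0,-8,1,0,0,0,0,0,-8,1,0,0,0,0,0,-8,1])

```text
time: 3.9
tool_pos: [0.4392, 0.0222, 0.0833]
ee_rot: [-3.14, -0.0, 1.615]
wrist_force: [-0.1, -0.2, -5.5]
width: 0.0198
finger_force: 30.0
```

```bash
cat >> h.py <<'E'
def tilt(s,yaw=None):
    """boom slope from the wrist/top/scene depth: tube-top points (bright, unsaturated) along a line"""
    return None
E
python3 - <<'E'
from h import *
s=snap('scene'); save(s,'s2.png'); t=snap('top'); P=cloud(t); hsv=cv2.cvtColor(t['image'],cv2.COLOR_RGB2HSV).astype(int)
o=robot.get_obs(); print(o['wrist_force'],o['wrist_torque'],o['width'],o['finger_force'])
P=P.reshape(-1,3); m=(abs(P[:,0]-.443)<.04)&(P[:,1]>-.22)&(P[:,1]<.21)&(P[:,2]>.02)&(P[:,2]<.16)&(hsv.reshape(-1,3)[:,2]>90)
q=P[m]
for y in np.arange(-.21,.2,.03):
    k=q[abs(q[:,1]-y)<.015]
    if len(k): print(round(y,2),len(k),np.median(k,0).round(4))
go([.6005,-.066,.08],85.5)
E
```

```text
[-0.62732674  0.39438591 -4.64089078] [ 0.00719153  0.05089914 -0.01704147] 0.0194655820693511 29.99904602766037
-0.21 24 [ 0.4485 -0.2038  0.1054]
-0.18 115 [ 0.4477 -0.186   0.1117]
-0.15 79 [ 0.4475 -0.1499  0.1104]
-0.12 82 [ 0.4453 -0.1195  0.1107]
-0.09 77 [ 0.4433 -0.0905  0.1105]
-0.06 59 [ 0.443  -0.0624  0.1105]
-0.03 10 [ 0.4351 -0.0191  0.1116]
0.06 26 [0.4358 0.0695 0.1113]
0.09 30 [0.4359 0.0808 0.1127]
0.12 37 [0.4341 0.1269 0.1114]
0.15 165 [0.4325 0.1505 0.1236]
0.18 151 [0.4331 0.1771 0.1231]
rot [-0.005 -0.     0.123] shift [-9.54 15.86  0.08] | now [0.4378 0.0223 0.0817] t 4.0 q [-0.08 -0.1   1.81  0.    1.44 -0.12]
```

View pics/s2.png

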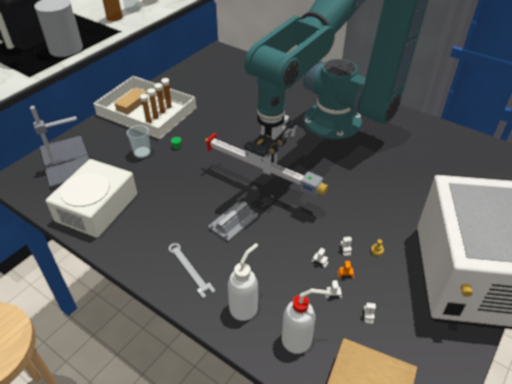

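The boom is held level, and the wrist torque suggests its centre of mass is about 10 mm toward the tail from the grip. Now I carry it over the fulcrum with the tail low.

```bash
python3 -c "
from h import *
go([.6003,-.064,.075],85.5,5.57)"
```

```text
rot [-0.011  0.097  0.122] shift [-9.34 15.85  0.58] | now [0.4378 0.0223 0.0817] t 4.0 q [-0.08 -0.1   1.81  0.    1.44 -0.12]
```

Call:
move_arm(deltas=[0,0.02,0.02,-1,1.5,0,1,-0.003,0.03,0.04,-2.5,4,0,1,-0.005,0.05,0.06,-4.5,7.5,0,1,-0.007,0.07,0.08,-6.5,11,0.2,1,-0.009,0.09,0.1,-8.2,14,0.4,1,-0.01,0.097,0.12,-9.1,15.5,0.6,1,-0.01,0.097,0.122,-9.35,15.85,0.6,1,-0.01,0.097,0.122,-9.35,15.85,0.6,1])

```text
time: 4.8
tool_pos: [0.6009, -0.0642, 0.0757]
ee_rot: [-3.14, -0.098, 1.492]
wrist_force: [-0.2, -0.1, -5.5]
width: 0.0201
finger_force: 30.0
```

```bash
cat >> h.py <<'E'
E0=np.array([.6065,.0135]); U=np.array([np.cos(np.radians(85.5)),np.sin(np.radians(85.5))]); N=np.array([U[1],-U[0]])
def boom(name='top',zlo=.02,dbg=False):
    """boom seen from a camera: (across, along) w.r.t. edge; fits tube-top line z=a+b*along; tail plate/ head positions"""
    s=snap(name); P=cloud(s).reshape(-1,3); h=cv2.cvtColor(s['image'],cv2.COLOR_RGB2HSV).astype(int).reshape(-1,3)
    al=(P[:,:2]-E0)@U; ac=(P[:,:2]-E0)@N
    ok=(abs(ac)<.045)&(abs(al)<.36)&np.isfinite(P[:,2])
    red=ok&((h[:,0]<8)|(h[:,0]>172))&(h[:,1]>140)&(h[:,2]>60)&(P[:,2]<.12)
    tube=ok&(abs(ac)<.02)&(h[:,1]<60)&(h[:,2]>110)&(P[:,2]>zlo)
    r=al[red]; print('red along',np.median(r).round(4) if len(r) else None,len(r))
    return s,P,al,ac,tube,ok
E
python3 - <<'E'
from h import *
s,P,al,ac,tube,ok=boom()
for a in np.arange(-.3,.2,.03):
    k=tube&(abs(al-a)<.015)
    if k.sum()>5: print(a.round(2),k.sum(),np.median(P[k,2]).round(4),np.median(ac[k]).round(4))
o=robot.get_obs(); print(o['wrist_force'],o['wrist_torque'])
go([.6003,-.064,.03],85.5,5.57)
E
```

```text
red along -0.2928 70
-0.3 15 0.0846 -0.0008
-0.27 79 0.085 -0.0009
-0.24 78 0.0874 0.0001
-0.21 12 0.0892 -0.0024
-0.18 19 0.0937 0.0005
-0.15 43 0.0969 -0.0005
-0.12 9 0.0989 -0.0019
-0.03 65 0.1092 -0.0001
-0.0 140 0.1064 -0.0027
0.03 103 0.12 0.0006
0.06 127 0.1316 -0.0041
0.09 43 0.1322 0.0015
[-1.01877693 -0.34587677 -5.04654489] [-0.06881104  0.06851858  0.02567937]
rot [-0.    -0.001  0.001] shift [-0.49 -0.04  4.62] | now [ 0.6007 -0.0637  0.0765] t 4.85 q [-0.26  0.27  1.42  0.1   1.47 -0.19]
```

Call:
move_arm(deltas=[0,0,0,-0.15,0,1.5,1,0,0,0,-0.3,0,3,1,0,0,0,-0.45,0,4.2,1,0,0,0,-0.48,0,4.6,1,0,0,0,-0.48,0,4.6,1])

```text
time: 5.35
tool_pos: [0.6012, -0.0642, 0.0306]
ee_rot: [3.141, -0.098, 1.493]
wrist_force: [-1.0, 0.0, -5.3]
width: 0.0198
finger_force: 30.0
```

Call:
move_arm(deltas=[0,0,0,0,0,0.2,1,0,0,0,0,0,0.35,1,0,0,0,0,0,0.35,1])

```text
time: 5.65
tool_pos: [0.6028, -0.0644, 0.0292]
ee_rot: [3.137, -0.097, 1.493]
wrist_force: [1.2, -1.0, -4.9]
width: 0.0199
finger_force: 30.0
```

```bash
python3 - <<'E'
from h import *
s,P,al,ac,tube,ok=boom()
for a in np.arange(-.3,.2,.03):
    k=tube&(abs(al-a)<.015)
    if k.sum()>5: print(a.round(2),k.sum(),np.median(P[k,2]).round(4),np.median(ac[k]).round(4))
o=robot.get_obs(); print(o['wrist_force'],o['wrist_torque'],o['tool_pos'])
E
```

```text
red along -0.2922 67
-0.3 12 0.0362 -0.0002
-0.27 70 0.0385 0.0027
-0.24 72 0.041 0.002
-0.21 16 0.0443 0.0012
-0.18 16 0.0482 0.0031
-0.15 36 0.051 -0.0002
-0.12 6 0.0538 -0.0037
-0.03 63 0.0638 0.0022
-0.0 112 0.063 -0.004
0.03 97 0.0729 0.0007
0.06 115 0.0847 -0.0019
0.09 41 0.0856 0.001
[ 0.54218088 -0.12242879 -4.91409848] [-0.10759737  0.07046543 -0.0152581 ] [ 0.60278792 -0.06439522  0.02918951]
```

Call:
move_arm(deltas=[0,0,0,0,0,0.15,1,0,0,0,0,0,0.25,1,0,0,0,0,0,0.25,1])

```text
time: 6.0
tool_pos: [0.6025, -0.0641, 0.0261]
ee_rot: [3.138, -0.097, 1.493]
wrist_force: [-0.3, 0.3, -5.0]
width: 0.0196
finger_force: 30.0
```

Call:
move_arm(deltas=[0,0,0,0,0,0.1,1,0,0,0,0,0,0.15,1,0,0,0,0,0,0.15,1])

```text
time: 6.3
tool_pos: [0.6028, -0.064, 0.0255]
ee_rot: [3.137, -0.097, 1.493]
wrist_force: [-0.1, -1.1, -1.3]
width: 0.0197
finger_force: 30.0
```

Call:
move_arm(deltas=[0,0,0,0,0,0.05,0.2,0,0,0,0,0,0.05,0.2,0,0,0,0,0,0.05,0.2,0,0,0,0,0,0.05,0.2,0,0,0,0,0,0.05,0.2,0,0,0,0,0,0.05,0.2,0,0,0,0,0,0.05,0.2,0,0,0,0,0,0.05,0.2])

```text
time: 7.1
tool_pos: [0.6026, -0.0639, 0.0243]
ee_rot: [3.137, -0.097, 1.493]
wrist_force: [0.1, 0.9, -0.6]
width: 0.0378
finger_force: 0.0
```

```bash
python3 - <<'E'
from h import *
s,P,al,ac,tube,ok=boom()
for a in np.arange(-.3,.2,.03):
    k=tube&(abs(al-a)<.015)
    if k.sum()>5: print(a.round(2),k.sum(),np.median(P[k,2]).round(4),np.median(ac[k]).round(4))
w=snap('wrist'); save(w,'w3.png')
o=robot.get_obs(); print(o['wrist_force'],o['wrist_torque'],o['tool_pos'],o['width'])
E
```

```text
red along -0.2925 70
-0.3 15 0.0344 0.0022
-0.27 66 0.0347 0.0021
-0.24 73 0.0381 0.0025
-0.21 17 0.0404 -0.0004
-0.18 17 0.0444 0.0041
-0.15 34 0.0472 0.0004
-0.12 7 0.0499 -0.0026
-0.03 59 0.0594 0.0018
-0.0 112 0.0587 -0.0041
0.03 95 0.0668 0.0013
0.06 116 0.0797 -0.0013
0.09 44 0.0808 0.0012
[-0.35910302  0.00918086 -0.78304697] [-0.05320336  0.03307653  0.02081109] [ 0.6025513  -0.06384514  0.02424885] 0.03741657180798182
```

View pics/w3.png

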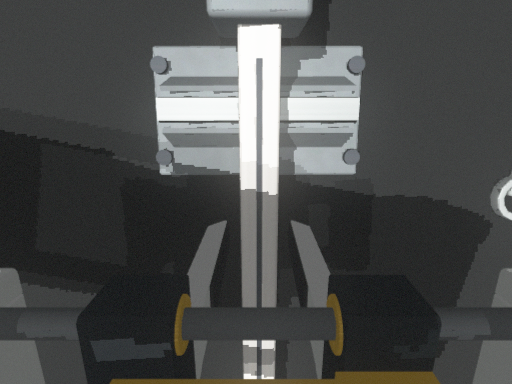

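The boom rests across the edge (column 259) with its tail down and the fingers clear on both sides, so step 1 is done. Next I raise the straddling fingers above edge height and bring them behind the head's inner face.

Call:
move_arm(deltas=[0,0,0,0.2,0,-1.5,0.3,0,0,0,0.25,0,-2.6,0.4,0,0,0,2.5,0,-2.4,0.44,0,0,0,5.5,0,-2.1,0.44,0,0,0,7.5,0,-1.9,0.44,0,0,0,9,0,-1.75,0.44,0,0,0,9.6,0,-1.7,0.44,0,0,0,9.6,0,-1.7,0.44])

```text
time: 8.0
tool_pos: [0.6101, 0.0302, 0.0512]
ee_rot: [3.137, -0.097, 1.494]
wrist_force: [0.4, -0.1, -0.0]
width: 0.0263
finger_force: 0.0
```

```bash
cat >> h.py <<'E'
def rep(pic=None):
    s,P,al,ac,tube,ok=boom()
    pts=[]
    for a in np.arange(-.28,.24,.02):
        k=tube&(abs(al-a)<.01)
        if k.sum()>8: pts.append((a.round(2),np.median(P[k,2]).round(4)))
    k=tube&(al<-.06)&(al>-.36)
    print('slope',np.polyfit(al[k],P[k,2],1)[0].round(4) if k.sum()>30 else None,pts[::2])
    o=robot.get_obs(); p=o['tool_pos']; d=p[:2]-E0
    print('t',round(o['time'],2),'tcp along',(d@U).round(4),'across',(d@N).round(4),'z',p[2].round(4),'F along',(o['wrist_force'][:2]@U).round(2),'Fz',o['wrist_force'][2].round(2),'w',o['width'].round(4))
    if pic: save(snap('wrist'),pic)
E
python3 -c "
from h import *
rep()
go([.6,0,.05],85.5,5.57)"
```

```text
red along -0.2927 69
slope 0.0969 [(np.float64(-0.28), np.float64(0.0338)), (np.float64(-0.24), np.float64(0.0384)), (np.float64(-0.2), np.float64(0.0425)), (np.float64(-0.16), np.float64(0.0466)), (np.float64(-0.12), np.float64(0.0505)), (np.float64(-0.06), np.float64(0.0565)), (np.float64(0.08), np.float64(0.0811))]Traceback (most recent call last):
  File "<string>", line 3, in <module>
    rep()
    ~~~^^
  File "h.py", line 55, in rep
    print('t',round(o['time'],2),'tcp along',(d@U).round(4),'across',(d@N).round(4),'z',p[2].round(4),'F along',(o['wrist_force'][:2]@U).round(2),'Fz',o['wrist_force'][2].round(2),'w',o['width'].round(4))
                                                                                                                                                                                        ^^^^^^^^^^^^^^^^
AttributeError: 'float' object has no attribute 'round'
```

```bash
sed -i "s/o\['width'\].round(4)/round(o['width'],4)/" h.py
```

Call:
move_arm(deltas=[0,0,0,0.6,0,0,0.44,0,0,0,1.1,0,0,0.44,0,0,0,1.6,0,0,0.44,0,0,0,2.2,0,0,0.44,0,0,0,2.8,0,0,0.44,0,0,0,3.4,0,0,0.44,0,0,0,3.6,0,0,0.44,0,0,0,3.6,0,0,0.44])

```text
time: 8.85
tool_pos: [0.613, 0.0649, 0.0546]
ee_rot: [3.136, -0.096, 1.493]
wrist_force: [0.3, -4.5, 2.1]
width: 0.0265
finger_force: 2.2
```

```bash
python3 -c "
from h import *
rep()"
```

```text
red along -0.2655 59
slope 0.1071 [(np.float64(-0.26), np.float64(0.0352)), (np.float64(-0.22), np.float64(0.038)), (np.float64(-0.18), np.float64(0.0425)), (np.float64(-0.14), np.float64(0.0469)), (np.float64(-0.1), np.float64(0.0507)), (np.float64(-0.06), np.float64(0.0555)), (np.float64(0.0), np.float64(0.0603))]
t 8.9 tcp along 0.0518 across 0.0024 z 0.0546 F along -4.75 Fz 2.72 w 0.0266
```

Call:
move_arm(deltas=[0,0,0,0.25,0,0,0.44,0,0,0,0.5,0,0,0.44,0,0,0,-0.1,0,0,0.44,0,0,0,-0.1,0,0,0.44,0,0,0,-0.1,0,0,0.44])

```text
time: 9.4
tool_pos: [0.6122, 0.0651, 0.0535]
ee_rot: [3.138, -0.099, 1.493]
wrist_force: [0.1, 0.0, 0.0]
width: 0.0263
finger_force: 0.0
```

```bash
python3 -c "
from h import *
rep()"
```

```text
red along -0.2613 60
slope 0.1098 [(np.float64(-0.26), np.float64(0.0338)), (np.float64(-0.22), np.float64(0.0381)), (np.float64(-0.18), np.float64(0.043)), (np.float64(-0.14), np.float64(0.0474)), (np.float64(-0.1), np.float64(0.0506)), (np.float64(-0.06), np.float64(0.0546)), (np.float64(0.0), np.float64(0.0614)), (np.float64(0.12), np.float64(0.0844))]
t 9.45 tcp along 0.0519 across 0.0017 z 0.0536 F along -0.18 Fz -0.01 w 0.0262
```

Call:
move_arm(deltas=[0,0,0,0.4,0,0,0.44,0,0,0,0.8,0,0,0.44,0,0,0,1.1,0,0,0.44,0,0,0,0.5,0,0,0.44,0,0,0,0.5,0,0,0.44,0,0,0,0.5,0,0,0.44,0,0,0,0.5,0,0,0.44])

```text
time: 10.15
tool_pos: [0.6129, 0.0697, 0.0545]
ee_rot: [3.137, -0.098, 1.493]
wrist_force: [0.6, 0.2, -0.9]
width: 0.0264
finger_force: 0.0
```

```bash
python3 -c "
from h import *
rep()"
```

```text
red along -0.2557 60
slope 0.1091 [(np.float64(-0.24), np.float64(0.0349)), (np.float64(-0.2), np.float64(0.0397)), (np.float64(-0.16), np.float64(0.0433)), (np.float64(-0.12), np.float64(0.0483)), (np.float64(-0.08), np.float64(0.0523)), (np.float64(0.0), np.float64(0.0613)), (np.float64(0.12), np.float64(0.082))]
t 10.2 tcp along 0.0565 across 0.002 z 0.0545 F along -0.53 Fz 0.17 w 0.0262
```

Call:
move_arm(deltas=[0,0,0,0.4,0,0,0.44,0,0,0,0.8,0,0,0.44,0,0,0,1.1,0,0,0.44,0,0,0,0.5,0,0,0.44,0,0,0,0.5,0,0,0.44,0,0,0,0.5,0,0,0.44,0,0,0,0.5,0,0,0.44])

```text
time: 10.9
tool_pos: [0.6133, 0.0747, 0.0549]
ee_rot: [3.138, -0.098, 1.493]
wrist_force: [0.3, 0.5, -0.7]
width: 0.0266
finger_force: 0.0
```

```bash
python3 -c "
from h import *
rep()"
```

```text
red along -0.2502 59
slope 0.1132 [(np.float64(-0.24), np.float64(0.0342)), (np.float64(-0.2), np.float64(0.0391)), (np.float64(-0.16), np.float64(0.0436)), (np.float64(-0.12), np.float64(0.0478)), (np.float64(-0.08), np.float64(0.053)), (np.float64(-0.04), np.float64(0.0573)), (np.float64(0.02), np.float64(0.0629))]
t 10.95 tcp along 0.0615 across 0.002 z 0.0549 F along 0.57 Fz -0.89 w 0.0265
```

Call:
move_arm(deltas=[0,0,0,0.4,0,0,0.44,0,0,0,0.8,0,0,0.44,0,0,0,1.1,0,0,0.44,0,0,0,0.5,0,0,0.44,0,0,0,0.5,0,0,0.44,0,0,0,0.5,0,0,0.44,0,0,0,0.5,0,0,0.44])

```text
time: 11.65
tool_pos: [0.6137, 0.0797, 0.0554]
ee_rot: [3.138, -0.098, 1.493]
wrist_force: [-0.7, 0.3, -0.4]
width: 0.0265
finger_force: 0.0
```

```bash
python3 -c "
from h import *
rep()"
```

```text
red along -0.2459 65
slope 0.1122 [(np.float64(-0.24), np.float64(0.0341)), (np.float64(-0.2), np.float64(0.0393)), (np.float64(-0.16), np.float64(0.0433)), (np.float64(-0.12), np.float64(0.0474)), (np.float64(-0.08), np.float64(0.052)), (np.float64(-0.04), np.float64(0.057)), (np.float64(0.02), np.float64(0.065))]
t 11.7 tcp along 0.0665 across 0.0019 z 0.0554 F along 0.02 Fz 0.74 w 0.0263
```

Call:
move_arm(deltas=[0,0,0,0.4,0,0,0.44,0,0,0,0.8,0,0,0.44,0,0,0,1.1,0,0,0.44,0,0,0,0.5,0,0,0.44,0,0,0,0.5,0,0,0.44,0,0,0,0.5,0,0,0.44,0,0,0,0.5,0,0,0.44])

```text
time: 12.4
tool_pos: [0.6141, 0.0846, 0.0559]
ee_rot: [3.138, -0.098, 1.493]
wrist_force: [-0.2, 0.0, 0.1]
width: 0.0263
finger_force: 0.0
```

```bash
python3 -c "
from h import *
rep()"
```

```text
red along -0.2404 62
slope 0.1181 [(np.float64(-0.24), np.float64(0.0344)), (np.float64(-0.2), np.float64(0.0382)), (np.float64(-0.16), np.float64(0.0425)), (np.float64(-0.12), np.float64(0.0476)), (np.float64(-0.08), np.float64(0.0523)), (np.float64(-0.04), np.float64(0.0568)), (np.float64(0.02), np.float64(0.0642)), (np.float64(0.12), np.float64(0.0878))]
t 12.45 tcp along 0.0714 across 0.002 z 0.0559 F along 0.17 Fz 0.38 w 0.0265
```

Call:
move_arm(deltas=[0,0,0,0.4,0,0,0.44,0,0,0,0.8,0,0,0.44,0,0,0,1.1,0,0,0.44,0,0,0,0.5,0,0,0.44,0,0,0,0.5,0,0,0.44,0,0,0,0.5,0,0,0.44,0,0,0,0.5,0,0,0.44])

```text
time: 13.15
tool_pos: [0.6145, 0.0895, 0.0564]
ee_rot: [3.137, -0.098, 1.493]
wrist_force: [-0.2, -1.5, -0.2]
width: 0.026
finger_force: 0.0
```

```bash
python3 -c "
from h import *
rep()"
```

```text
red along -0.235 57
slope 0.1166 [(np.float64(-0.22), np.float64(0.0362)), (np.float64(-0.18), np.float64(0.0403)), (np.float64(-0.14), np.float64(0.0454)), (np.float64(-0.1), np.float64(0.0502)), (np.float64(-0.06), np.float64(0.0541)), (np.float64(0.02), np.float64(0.0637)), (np.float64(0.12), np.float64(0.0883))]
t 13.2 tcp along 0.0764 across 0.0019 z 0.0564 F along -0.7 Fz 0.32 w 0.0264
```

Call:
move_arm(deltas=[0,0,0,0.4,0,0,0.44,0,0,0,0.8,0,0,0.44,0,0,0,1.1,0,0,0.44,0,0,0,0.5,0,0,0.44,0,0,0,0.5,0,0,0.44,0,0,0,0.5,0,0,0.44,0,0,0,0.5,0,0,0.44])

```text
time: 13.9
tool_pos: [0.6149, 0.0945, 0.0569]
ee_rot: [3.137, -0.098, 1.493]
wrist_force: [0.2, -0.3, 0.2]
width: 0.0263
finger_force: 0.0
```

```bash
python3 -c "
from h import *
rep()"
```

```text
red along -0.2306 58
slope 0.1226 [(np.float64(-0.22), np.float64(0.0343)), (np.float64(-0.18), np.float64(0.0389)), (np.float64(-0.14), np.float64(0.0446)), (np.float64(-0.1), np.float64(0.0496)), (np.float64(-0.06), np.float64(0.0539)), (np.float64(-0.02), np.float64(0.0608)), (np.float64(0.04), np.float64(0.0666))]
t 13.95 tcp along 0.0814 across 0.002 z 0.0569 F along 0.78 Fz -0.43 w 0.0265
```

Call:
move_arm(deltas=[0,0,0,0.4,0,0,0.44,0,0,0,0.8,0,0,0.44,0,0,0,1.1,0,0,0.44,0,0,0,0.5,0,0,0.44,0,0,0,0.5,0,0,0.44,0,0,0,0.5,0,0,0.44,0,0,0,0.5,0,0,0.44])

```text
time: 14.65
tool_pos: [0.6153, 0.0995, 0.0574]
ee_rot: [3.137, -0.098, 1.493]
wrist_force: [-0.2, 0.3, -0.9]
width: 0.0263
finger_force: 0.0
```

```bash
python3 -c "
from h import *
rep()"
```

```text
red along -0.2251 58
slope 0.1282 [(np.float64(-0.22), np.float64(0.0344)), (np.float64(-0.18), np.float64(0.0392)), (np.float64(-0.14), np.float64(0.0451)), (np.float64(-0.1), np.float64(0.0491)), (np.float64(-0.06), np.float64(0.054)), (np.float64(-0.02), np.float64(0.0588)), (np.float64(0.04), np.float64(0.0673))]
t 14.7 tcp along 0.0864 across 0.002 z 0.0574 F along -0.19 Fz -0.19 w 0.0263
```

Call:
move_arm(deltas=[0,0,0,0.4,0,0,0.44,0,0,0,0.8,0,0,0.44,0,0,0,1.1,0,0,0.44,0,0,0,0.5,0,0,0.44,0,0,0,0.5,0,0,0.44,0,0,0,0.5,0,0,0.44,0,0,0,0.5,0,0,0.44])

```text
time: 15.4
tool_pos: [0.6157, 0.1044, 0.0579]
ee_rot: [3.137, -0.098, 1.493]
wrist_force: [0.1, -0.4, -0.2]
width: 0.0264
finger_force: 0.0
```

```bash
python3 -c "
from h import *
rep()"
```

```text
red along -0.2208 60
slope 0.1272 [(np.float64(-0.22), np.float64(0.0358)), (np.float64(-0.18), np.float64(0.0381)), (np.float64(-0.14), np.float64(0.0432)), (np.float64(-0.1), np.float64(0.049)), (np.float64(-0.06), np.float64(0.0535)), (np.float64(-0.02), np.float64(0.0592)), (np.float64(0.14), np.float64(0.092))]
t 15.45 tcp along 0.0913 across 0.002 z 0.058 F along 0.12 Fz 0.26 w 0.0263
```

Call:
move_arm(deltas=[0,0,0,0.4,0,0,0.44,0,0,0,0.8,0,0,0.44,0,0,0,1.1,0,0,0.44,0,0,0,0.5,0,0,0.44,0,0,0,0.5,0,0,0.44,0,0,0,0.5,0,0,0.44,0,0,0,0.5,0,0,0.44])

```text
time: 16.15
tool_pos: [0.6161, 0.1094, 0.0585]
ee_rot: [3.137, -0.098, 1.493]
wrist_force: [0.2, -0.1, 0.0]
width: 0.0263
finger_force: 0.0
```

```bash
python3 -c "
from h import *
rep('w4.png')"
```

```text
red along -0.2154 59
slope 0.134 [(np.float64(-0.2), np.float64(0.0355)), (np.float64(-0.16), np.float64(0.0408)), (np.float64(-0.12), np.float64(0.0461)), (np.float64(-0.08), np.float64(0.0512)), (np.float64(-0.04), np.float64(0.0565)), (np.float64(0.0), np.float64(0.0615)), (np.float64(0.14), np.float64(0.0935))]
t 16.2 tcp along 0.0963 across 0.002 z 0.0585 F along 0.2 Fz 0.28 w 0.0263
```

View pics/w4.png

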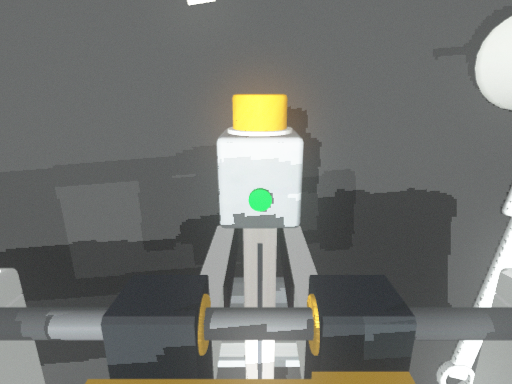

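The wrist view shows the head's inner face at row 225 (columns 220–300). The fingers straddle the tube (centre column 260) evenly, with about equal gaps on both sides, so I keep pushing.

Call:
move_arm(deltas=[0,0,0,0.4,0,0,0.44,0,0,0,0.8,0,0,0.44,0,0,0,1.05,0,0,0.44,0,0,0,0.45,0,0,0.44,0,0,0,0.45,0,0,0.44,0,0,0,0.45,0,0,0.44,0,0,0,0.45,0,0,0.44])

```text
time: 16.95
tool_pos: [0.6164, 0.1138, 0.0589]
ee_rot: [3.137, -0.098, 1.493]
wrist_force: [-0.8, 0.4, -0.6]
width: 0.0265
finger_force: 0.0
```

```bash
python3 -c "
from h import *
rep()"
```

```text
red along -0.2105 57
slope 0.1381 [(np.float64(-0.2), np.float64(0.0348)), (np.float64(-0.16), np.float64(0.0404)), (np.float64(-0.12), np.float64(0.0462)), (np.float64(-0.08), np.float64(0.0513)), (np.float64(-0.04), np.float64(0.0564)), (np.float64(0.0), np.float64(0.0615)), (np.float64(0.06), np.float64(0.0702))]
t 17.0 tcp along 0.1007 across 0.002 z 0.0589 F along 0.18 Fz -0.68 w 0.0264
```

Call:
move_arm(deltas=[0,0,0,0.4,0,0,0.44,0,0,0,0.8,0,0,0.44,0,0,0,1.05,0,0,0.44,0,0,0,0.45,0,0,0.44,0,0,0,0.45,0,0,0.44,0,0,0,0.45,0,0,0.44,0,0,0,0.45,0,0,0.44])

```text
time: 17.7
tool_pos: [0.6168, 0.1183, 0.0594]
ee_rot: [3.137, -0.098, 1.493]
wrist_force: [0.1, 0.3, -0.1]
width: 0.0266
finger_force: 0.0
```

```bash
python3 -c "
from h import *
rep()"
```

```text
red along -0.2063 58
slope 0.1402 [(np.float64(-0.2), np.float64(0.0352)), (np.float64(-0.16), np.float64(0.04)), (np.float64(-0.12), np.float64(0.045)), (np.float64(-0.08), np.float64(0.0511)), (np.float64(-0.04), np.float64(0.0563)), (np.float64(0.0), np.float64(0.0614)), (np.float64(0.06), np.float64(0.07))]
t 17.75 tcp along 0.1052 across 0.002 z 0.0593 F along -0.0 Fz -0.18 w 0.0264
```

Call:
move_arm(deltas=[0,0,0,0.4,0,0,0.44,0,0,0,0.8,0,0,0.44,0,0,0,1.05,0,0,0.44,0,0,0,0.45,0,0,0.44,0,0,0,0.45,0,0,0.44,0,0,0,0.45,0,0,0.44,0,0,0,0.45,0,0,0.44])

```text
time: 18.45
tool_pos: [0.6171, 0.1227, 0.0598]
ee_rot: [3.137, -0.098, 1.493]
wrist_force: [-0.4, -0.3, -0.5]
width: 0.0265
finger_force: 0.0
```

```bash
python3 -c "
from h import *
rep()"
```

```text
red along -0.2021 61
slope 0.1411 [(np.float64(-0.2), np.float64(0.034)), (np.float64(-0.16), np.float64(0.0395)), (np.float64(-0.12), np.float64(0.0452)), (np.float64(-0.08), np.float64(0.051)), (np.float64(-0.04), np.float64(0.0567)), (np.float64(0.0), np.float64(0.0616)), (np.float64(0.06), np.float64(0.0704))]
t 18.5 tcp along 0.1097 across 0.002 z 0.0598 F along 0.53 Fz 0.16 w 0.0264
```

Call:
move_arm(deltas=[0,0,0,0.4,0,0,0.44,0,0,0,0.8,0,0,0.44,0,0,0,1.05,0,0,0.44,0,0,0,0.45,0,0,0.44,0,0,0,0.45,0,0,0.44,0,0,0,0.45,0,0,0.44,0,0,0,0.45,0,0,0.44])

```text
time: 19.2
tool_pos: [0.6175, 0.1272, 0.0603]
ee_rot: [3.137, -0.098, 1.493]
wrist_force: [-0.0, 0.6, 0.3]
width: 0.0262
finger_force: 0.0
```

```bash
python3 -c "
from h import *
rep()"
```

```text
red along -0.1974 57
slope 0.0608 [(np.float64(-0.18), np.float64(0.0511)), (np.float64(-0.14), np.float64(0.0532)), (np.float64(-0.1), np.float64(0.0559)), (np.float64(-0.06), np.float64(0.0579)), (np.float64(-0.02), np.float64(0.0603)), (np.float64(0.02), np.float64(0.0626)), (np.float64(0.16), np.float64(0.0836))]
t 19.25 tcp along 0.1142 across 0.002 z 0.0603 F along -0.06 Fz 0.44 w 0.0261
```

Tipping has started (slope 0.06). I back off a little more and wait for it to settle.

Call:
move_arm(deltas=[0,0,0,-0.4,0,0,0.44,0,0,0,-0.4,0,0,0.44,0,0,0,-0.4,0,0,0.44,0,0,0,-0.4,0,0,0.44,0,0,0,-0.4,0,0,0.44,0,0,0,-0.4,0,0,0.44,0,0,0,-0.4,0,0,0.44,0,0,0,-0.4,0,0,0.44])

```text
time: 20.05
tool_pos: [0.6171, 0.123, 0.0597]
ee_rot: [3.138, -0.097, 1.493]
wrist_force: [0.4, 0.5, -0.5]
width: 0.0262
finger_force: 0.0
```

```bash
python3 -c "
from h import *
rep()"
```

```text
red along -0.1964 53
slope 0.0245 [(np.float64(-0.18), np.float64(0.0572)), (np.float64(-0.14), np.float64(0.0577)), (np.float64(-0.1), np.float64(0.059)), (np.float64(-0.06), np.float64(0.0598)), (np.float64(-0.02), np.float64(0.0601)), (np.float64(0.02), np.float64(0.0619)), (np.float64(0.16), np.float64(0.0784))]
t 20.1 tcp along 0.1101 across 0.002 z 0.0597 F along -0.12 Fz -0.75 w 0.026
```

Call:
move_arm(deltas=[0,0,0,0,0,0,0.44,0,0,0,0,0,0,0.44,0,0,0,0,0,0,0.44,0,0,0,0,0,0,0.44,0,0,0,0,0,0,0.44,0,0,0,0,0,0,0.44])

```text
time: 20.7
tool_pos: [0.6171, 0.123, 0.0597]
ee_rot: [3.137, -0.097, 1.493]
wrist_force: [0.4, -0.5, -0.3]
width: 0.0265
finger_force: 0.0
```

```bash
python3 -c "
from h import *
rep()"
```

```text
red along -0.1966 54
slope 0.0191 [(np.float64(-0.2), np.float64(0.0568)), (np.float64(-0.16), np.float64(0.0574)), (np.float64(-0.12), np.float64(0.0585)), (np.float64(-0.08), np.float64(0.0596)), (np.float64(-0.04), np.float64(0.0608)), (np.float64(0.0), np.float64(0.0606)), (np.float64(0.06), np.float64(0.0624))]
t 20.75 tcp along 0.11 across 0.002 z 0.0597 F along 0.21 Fz -0.04 w 0.0263
```

The boom is level by itself (slope 0.019, on the rubber's give), so its balance point is on the tail side of the flat. One more gentle push of about 3.5 mm, low on the face, will centre it.

Call:
move_arm(deltas=[0,0,0,-0.17,0,1.8,0.44,0,0,0,0.4,0,1.85,0.44,0,0,0,0.75,0,1.89,0.44,0,0,0,0.95,0,1.91,0.44,0,0,0,1.1,0,1.92,0.44,0,0,0,1.2,0,1.93,0.44,0,0,0,0.5,0,1.86,0.44,0,0,0,0.3,0,1.85,0.44])

```text
time: 21.55
tool_pos: [0.6177, 0.1275, 0.0419]
ee_rot: [3.137, -0.098, 1.492]
wrist_force: [-0.3, -0.4, -0.4]
width: 0.0264
finger_force: 0.0
```

Call:
move_arm(deltas=[0,0,0,0,0,0,0.44,0,0,0,0,0,0,0.44,0,0,0,0,0,0,0.44,0,0,0,0,0,0,0.44,0,0,0,0,0,0,0.44,0,0,0,0,0,0,0.44])

```text
time: 22.15
tool_pos: [0.6175, 0.1279, 0.0416]
ee_rot: [3.138, -0.098, 1.493]
wrist_force: [0.1, 0.1, -0.4]
width: 0.0264
finger_force: 0.0
```

```bash
python3 -c "
from h import *
rep()"
```

```text
red along -0.196 53
slope 0.0209 [(np.float64(-0.18), np.float64(0.057)), (np.float64(-0.14), np.float64(0.0585)), (np.float64(-0.1), np.float64(0.0585)), (np.float64(-0.06), np.float64(0.0591)), (np.float64(-0.02), np.float64(0.0614)), (np.float64(0.02), np.float64(0.0621)), (np.float64(0.16), np.float64(0.0781))]
t 22.2 tcp along 0.1149 across 0.002 z 0.0416 F along 0.01 Fz 0.22 w 0.0265
```

Call:
move_arm(deltas=[0,0,0,0.5,0,0.05,0.44,0,0,0,0.8,0,0.08,0.44,0,0,0,0.95,0,0.09,0.44,0,0,0,1.1,0,0.11,0.44,0,0,0,1.15,0,0.11,0.44,0,0,0,0.5,0,0.05,0.44,0,0,0,0,0,0,0.44,0,0,0,0,0,0,0.44])

```text
time: 23.0
tool_pos: [0.6176, 0.1275, 0.0417]
ee_rot: [3.137, -0.098, 1.492]
wrist_force: [-0.3, -0.1, -0.1]
width: 0.0266
finger_force: 0.0
```

Call:
move_arm(deltas=[0,0,0,0,0,0,0.44,0,0,0,0,0,0,0.44,0,0,0,0,0,0,0.44,0,0,0,0,0,0,0.44,0,0,0,0,0,0,0.44,0,0,0,0,0,0,0.44])

```text
time: 23.6
tool_pos: [0.6175, 0.1279, 0.0415]
ee_rot: [3.138, -0.098, 1.493]
wrist_force: [0.6, -0.6, -0.4]
width: 0.0266
finger_force: 0.0
```

```bash
python3 -c "
from h import *
rep()"
```

```text
red along -0.1925 50
slope 0.0007 [(np.float64(-0.18), np.float64(0.0615)), (np.float64(-0.14), np.float64(0.0622)), (np.float64(-0.1), np.float64(0.0614)), (np.float64(-0.06), np.float64(0.0618)), (np.float64(-0.02), np.float64(0.0616)), (np.float64(0.02), np.float64(0.0621)), (np.float64(0.16), np.float64(0.0735))]
t 23.65 tcp along 0.1149 across 0.002 z 0.0416 F along 0.32 Fz 0.21 w 0.0259
```

The boom is now level (slope 0.0007), so its balance point is centred on the edge. I withdraw and fetch the saddle.

Call:
move_arm(deltas=[0,0,0,0,0,0,0.2,0,0,0,0.1,0,-1,0.2,0,0,0,0.5,0,-5,0.2,0,0,0,0.9,0,-9,0.2,0,0,0,1.4,0,-14,0.2,0,0,0,1.5,0,-15.5,0.2,0,0,0,1.5,0,-15.5,0.2])

```text
time: 24.35
tool_pos: [0.6189, 0.1278, 0.2024]
ee_rot: [3.128, -0.099, 1.494]
wrist_force: [-1.1, -0.4, 0.9]
width: 0.0377
finger_force: 0.0
```

```bash
python3 -c "
from h import *
rep()
go([.584,.362,.20],85.5)"
```

```text
red along -0.1927 50
slope -0.0116 [(np.float64(-0.18), np.float64(0.0623)), (np.float64(-0.14), np.float64(0.0635)), (np.float64(-0.1), np.float64(0.0616)), (np.float64(-0.06), np.float64(0.0618)), (np.float64(-0.02), np.float64(0.0612)), (np.float64(0.02), np.float64(0.0616))]
t 24.4 tcp along 0.1147 across 0.002 z 0.1987 F along -0.14 Fz -1.05 w 0.0377
rot [ 0.007 -0.098  0.001] shift [23.01 -5.17  2.09] | now [0.6174 0.1277 0.1987] t 24.4 q [0.06 0.24 1.21 0.1  1.67 0.15]
```

Call:
move_arm(deltas=[0,-0.05,0,5,-1,0,0.2,0.005,-0.098,0,10,-2,1,0.2,0.007,-0.098,0,15,-3.2,1.5,0.2,0.007,-0.098,0,20,-4.4,2,0.2,0.007,-0.098,0,23,-5.2,2.1,0.2,0.007,-0.098,0,23,-5.2,2.1,0.2,0.007,-0.098,0,23,-5.2,2.1,0.2])

```text
time: 25.1
tool_pos: [0.5817, 0.3621, 0.1948]
ee_rot: [-3.134, 0.004, 1.495]
wrist_force: [-0.7, -0.5, 0.3]
width: 0.0377
finger_force: 0.0
```

```bash
python3 - <<'E'
from h import *
rep()
w=snap('wrist'); save(w,'w5.png'); P=cloud(w); hsv=cv2.cvtColor(w['image'],cv2.COLOR_RGB2HSV).astype(int)
m=(hsv[...,0]<20)&(hsv[...,1]>140)&(hsv[...,2]>90); n,l,st,c=cv2.connectedComponentsWithStats(m.astype(np.uint8))
for i in range(1,n):
    if st[i,4]>60: 
        q=P[(l==i)]; print(st[i],c[i].round(1),np.nanmedian(q,0).round(4)); tab=q[(q[:,2]>.035)]; 
        if len(tab)>20: print('tab',len(tab),tab.mean(0).round(4),cv2.minAreaRect(tab[:,:2].astype(np.float32)*1000))
go([.584,.362,.20],85.5)
E
```

```text
red along -0.1926 50
slope -0.0004 [(np.float64(-0.18), np.float64(0.0628)), (np.float64(-0.14), np.float64(0.0621)), (np.float64(-0.1), np.float64(0.0625)), (np.float64(-0.06), np.float64(0.063)), (np.float64(-0.02), np.float64(0.0613)), (np.float64(0.02), np.float64(0.0604)), (np.float64(0.06), np.float64(0.0612)), (np.float64(0.1), np.float64(0.0606)), (np.float64(0.14), np.float64(0.0705)), (np.float64(0.18), np.float64(0.0724))]
t 25.15 tcp along 0.3446 across -0.0513 z 0.1955 F along -0.28 Fz -0.42 w 0.0378
[243 149  33  35 404] [260.1 169. ] [0.5847 0.3673 0.0291]
tab 183 [0.5845 0.3667 0.0455] ((582.9552001953125, 365.15325927734375), (20.075733184814453, 12.08635139465332), 34.95269012451172)
rot [-0.006  0.003 -0.001] shift [ 0.16  0.1  -0.37] | now [0.5829 0.3605 0.1963] t 25.2 q [0.47 0.4  1.01 0.   1.74 0.55]
```

View pics/w5.png

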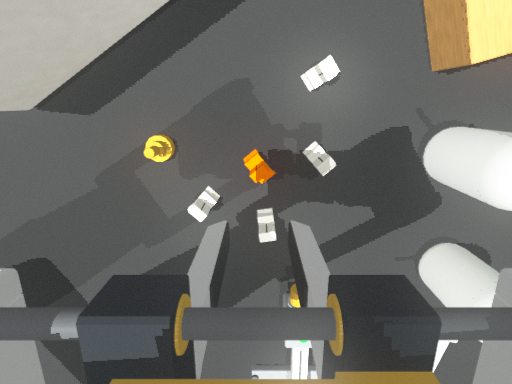

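The wrist view shows the orange saddle at (260,168). The nearest white look-alikes are at (319,158), (266,225) and (204,204), all clear of the fingers, and the boom is still level. The tab's long axis is at 35°, so I turn the tool to match.

```bash
python3 -c "
from h import *
go([.5837,.366,.07],35)"
```

```text
rot [-0.004  0.005  0.881] shift [ 0.6   0.11 12.63] | now [0.5829 0.3605 0.1963] t 25.2 q [0.47 0.4  1.01 0.   1.74 0.55]
```

Call:
move_arm(deltas=[0,0,0.14,0.2,0,2,0.2,0,0,0.28,0.4,0,4,0.2,0,0,0.42,0.6,0.1,7,0.2,0,0,0.56,0.6,0.1,9,0.2,0,0,0.7,0.6,0.1,11,0.2,0,0,0.84,0.6,0.1,12.6,0.2,-0.004,0.005,0.881,0.6,0.1,12.6,0.2,-0.004,0.005,0.881,0.6,0.1,12.6,0.2])

```text
time: 26.0
tool_pos: [0.5841, 0.3654, 0.0711]
ee_rot: [3.142, -0.001, 0.609]
wrist_force: [0.5, -0.0, 0.8]
width: 0.0378
finger_force: 0.0
```

```bash
python3 - <<'E'
from h import *
w=snap('wrist'); save(w,'w6.png'); P=cloud(w); hsv=cv2.cvtColor(w['image'],cv2.COLOR_RGB2HSV).astype(int)
m=(hsv[...,0]<20)&(hsv[...,1]>140)&(hsv[...,2]>90)&(abs(P[...,0]-.584)<.04)&(abs(P[...,1]-.366)<.04)
q=P[m]; tab=q[q[:,2]>.04]; pl=q[q[:,2]<.03]
print('tab',len(tab),tab.mean(0).round(4),cv2.minAreaRect(tab[:,:2].astype(np.float32)*1000)); print('low',len(pl), cv2.minAreaRect(pl[:,:2].astype(np.float32)*1000))
go([.5837,.366,.0215],35)
E
```

```text
tab 355 [0.586  0.3668 0.0464] ((583.2765502929688, 365.2010192871094), (19.595596313476562, 11.656399726867676), 34.832862854003906)
low 549 ((575.331298828125, 360.01934814453125), (38.78071975708008, 40.10611343383789), 36.058414459228516)
rot [ 0.    -0.002 -0.   ] shift [-0.08 -0.05  5.06] | now [0.5846 0.366  0.0721] t 26.05 q [0.48 0.45 1.19 0.   1.5  1.44]
```

View pics/w6.png

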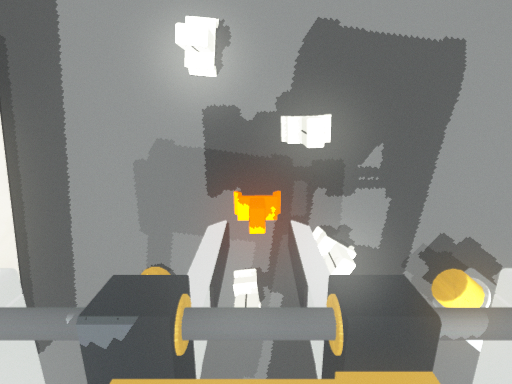

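The saddle is at (257,210), square to the fingers and centred between them. The nearest white one, at (335,250), clears the right finger, so I descend and grip.

Call:
move_arm(deltas=[0,0,0,-0.1,0,2.5,0.2,0,0,0,-0.1,0,4.5,0.2,0,0,0,-0.1,0,5,0.2,0,0,0,-0.1,0,5.05,0.2,0,0,0,-0.1,0,5.05,1,0,0,0,-0.1,0,5.05,1,0,0,0,-0.1,0,5.05,1,0,0,0,-0.1,0,5.05,1])

```text
time: 26.85
tool_pos: [0.5841, 0.3677, 0.0232]
ee_rot: [3.141, -0.005, 0.612]
wrist_force: [0.8, 0.4, 1.9]
width: 0.0115
finger_force: 30.0
```

Call:
move_arm(deltas=[0,0,0,0,0,0,1,0,0,0,0,0,0,1])

```text
time: 27.05
tool_pos: [0.5841, 0.3677, 0.0231]
ee_rot: [3.141, -0.005, 0.612]
wrist_force: [0.5, 0.2, 2.4]
width: 0.0113
finger_force: 30.0
```

```bash
python3 - <<'E'
from h import *
go([.602,.0135,.15],85.5)
rep()
E
```

```text
rot [ 0.003 -0.005 -0.88 ] shift [-18.82  30.03 -12.78] | now [0.5841 0.3677 0.0231] t 27.05 q [0.48 0.48 1.24 0.   1.41 1.44]
red along -0.1923 50
slope -0.0123 [(np.float64(-0.18), np.float64(0.063)), (np.float64(-0.14), np.float64(0.0625)), (np.float64(-0.1), np.float64(0.0615)), (np.float64(-0.06), np.float64(0.0609)), (np.float64(-0.02), np.float64(0.0613)), (np.float64(0.02), np.float64(0.0601)), (np.float64(0.06), np.float64(0.0616)), (np.float64(0.1), np.float64(0.0602)), (np.float64(0.14), np.float64(0.0709)), (np.float64(0.18), np.float64(0.0725))]
t 27.1 tcp along 0.3514 across -0.0502 z 0.0231 F along -0.18 Fz 2.92 w 0.0121
```

Call:
move_arm(deltas=[0,0,0,0,0,-3,1,0,0,0,0,0,-7,1,0,0,0,0,0,-11,1,0,0,-0.14,-2.5,4,-12.5,1,0,0,-0.28,-5,8,-12.8,1,0,0,-0.42,-7.5,12,-12.8,1,0,0,-0.56,-10,16,-12.8,1,0,0,-0.7,-12.5,20,-12.8,1])

```text
time: 27.9
tool_pos: [0.5951, 0.1299, 0.1491]
ee_rot: [3.14, -0.002, 1.318]
wrist_force: [0.3, -0.1, 0.0]
width: 0.012
finger_force: 30.0
```

```bash
python3 - <<'E'
from h import *
go([.607,.0135,.15],85.5)
E
```

```text
rot [ 0.002 -0.002 -0.174] shift [-10.97   4.06  -0.11] | now [0.5951 0.1299 0.1491] t 27.9 q [0.12 0.23 1.32 0.   1.59 0.37]
```

Call:
move_arm(deltas=[0,0,-0.1,-4,1.5,0,1,0,0,-0.174,-8,3,0,1,0,0,-0.174,-11,4.1,0,1,0,0,-0.174,-11,4.1,0,1,0,0,-0.174,-11,4.1,0,1])

```text
time: 28.4
tool_pos: [0.6069, 0.0144, 0.1488]
ee_rot: [3.14, -0.003, 1.484]
wrist_force: [-0.5, 0.3, -0.7]
width: 0.0116
finger_force: 30.0
```

```bash
cat >> h.py <<'E'
def place(pic=None):
    """saddle relative to edge, from scene, top and wrist cameras"""
    for n in ['top','scene','wrist']:
        s=snap(n)
        if n=='wrist' and pic: save(s,pic)
        P=cloud(s).reshape(-1,3); h=cv2.cvtColor(s['image'],cv2.COLOR_RGB2HSV).astype(int).reshape(-1,3)
        al=(P[:,:2]-E0)@U; ac=(P[:,:2]-E0)@N
        o=(h[:,0]<20)&(h[:,0]>4)&(h[:,1]>140)&(h[:,2]>90)&(abs(al)<.05)&(abs(ac)<.05)
        tb=(abs(al)>.015)&(abs(al)<.06)&(abs(ac)<.016)&(h[:,1]<60)&(h[:,2]>110)&(P[:,2]>.05)&(P[:,2]<.075)
        ed=(abs(ac)>.02)&(abs(ac)<.05)&(P[:,2]>.036)&(P[:,2]<.045)&(abs(al)<.012)
        if o.sum()>8: print(n,o.sum(),'saddle along',np.percentile(al[o],[2,50,98]).round(4),'across',np.percentile(ac[o],[2,50,98]).round(4),'z',np.percentile(P[o,2],[2,50,98]).round(4))
        if tb.sum()>8: print('   tube across',np.percentile(ac[tb],[3,97]).round(4),'ztop',np.median(P[tb,2]).round(4))
        if ed.sum()>8: print('   edge along',np.percentile(al[ed],[3,50,97]).round(4),ed.sum())
    
E
python3 - <<'E'
from h import *
rep(); place('w7.png')
go([*E0,.15],85.5)
E
```

```text
red along -0.1923 50
slope 0.0029 [(np.float64(-0.18), np.float64(0.0624)), (np.float64(-0.14), np.float64(0.063)), (np.float64(-0.1), np.float64(0.0618)), (np.float64(-0.04), np.float64(0.0619)), (np.float64(0.08), np.float64(0.0613)), (np.float64(0.14), np.float64(0.0714)), (np.float64(0.18), np.float64(0.0717))]
t 28.45 tcp along 0.0019 across 0.0002 z 0.149 F along -0.16 Fz -1.09 w 0.0118
   tube across [-0.0056  0.0125] ztop 0.062
scene 78 saddle along [-0.0081  0.0072  0.0119] across [-0.0135  0.0095  0.0182] z [0.1282 0.1415 0.171 ]
   tube across [-0.0087  0.0121] ztop 0.0579
   edge along [-0.0076  0.0006  0.0084] 71
wrist 1872 saddle along [-0.0079  0.0095  0.0214] across [-0.0165  0.0017  0.0177] z [0.1304 0.1728 0.2748]
   tube across [-0.0071  0.0122] ztop 0.0605
   edge along [-0.0075 -0.0001  0.0112] 922
rot [ 0.002 -0.002 -0.004] shift [-0.28 -0.03 -0.07] | now [0.607  0.0163 0.1493] t 28.6 q [-0.07  0.23  1.32  0.    1.59  0.02]
```

View pics/w7.png

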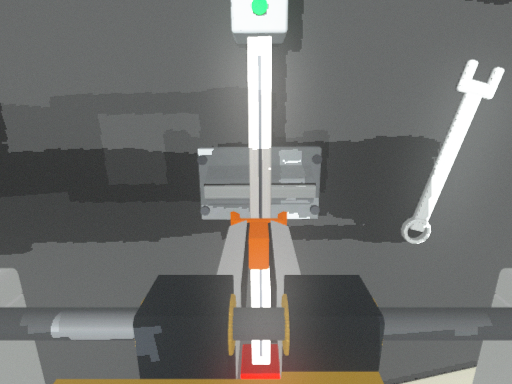

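The wrist view shows the saddle in the grip at (258,220–268), the tube at columns 248–271 and the edge at rows 185–200. The tube lies about 2.5 mm across from the tool, so I correct for that and lower to just above the tube.

Call:
move_arm(deltas=[0,0,-0.004,-0.15,0.2,2,1,0,0,-0.004,-0.15,0.2,4.5,1,0,0,-0.004,-0.15,0.2,6,1,0,0,-0.004,-0.15,0.2,6.4,1,0,0,-0.004,-0.15,0.2,6.4,1,0,0,-0.004,-0.15,0.2,6.4,1])

```text
time: 29.2
tool_pos: [0.61, 0.0135, 0.0867]
ee_rot: [3.137, -0.002, 1.49]
wrist_force: [0.5, 0.0, 0.6]
width: 0.0121
finger_force: 30.0
```

```bash
python3 - <<'E'
from h import *
rep(); place('w8.png')
go([*E0,.068],85.5)
E
```

```text
red along -0.1927 50
slope 0.0057 [(np.float64(-0.18), np.float64(0.0622)), (np.float64(-0.14), np.float64(0.0629)), (np.float64(-0.1), np.float64(0.0626)), (np.float64(-0.04), np.float64(0.062)), (np.float64(0.06), np.float64(0.0622)), (np.float64(0.12), np.float64(0.0615)), (np.float64(0.16), np.float64(0.0729))]
t 29.25 tcp along 0.0002 across 0.0037 z 0.087 F along -0.35 Fz -0.08 w 0.0115
   tube across [-0.0066  0.0122] ztop 0.0616
scene 60 saddle along [-0.0092  0.0035  0.0095] across [-0.0105  0.0135  0.0212] z [0.0643 0.0796 0.1102]
   tube across [-0.0082  0.0124] ztop 0.0582
   edge along [-0.0074  0.0016  0.0067] 70
wrist 1258 saddle along [-0.0109  0.0051  0.0073] across [-0.014   0.0038  0.0227] z [0.0671 0.1089 0.1116]
   tube across [-0.0068  0.0118] ztop 0.0606
   edge along [-0.0073  0.0005  0.0113] 1389
rot [ 0.005 -0.002 -0.003] shift [ 0.   -0.36  1.87] | now [0.61   0.0131 0.0867] t 29.4 q [-0.07  0.27  1.4   0.    1.47  0.01]
```

View pics/w8.png

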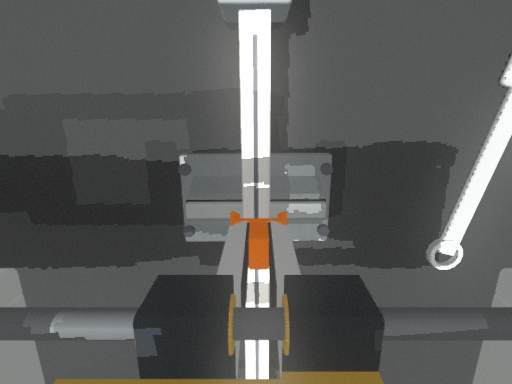

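The feet are at columns 231–287 (centre 259) and the tube's centre is at 257, so I correct about 2 mm across and lower.

Call:
move_arm(deltas=[0,0,0,0.1,-0.2,0,1,0,0,0,0.1,-0.2,0.5,1,0,0,0,0.1,-0.2,1,1,0,0,0,0.1,-0.2,1.4,1,0,0,0,0.1,-0.2,1.6,1,0,0,0,0.1,-0.2,1.6,1])

```text
time: 30.0
tool_pos: [0.6073, 0.0144, 0.0693]
ee_rot: [3.139, -0.002, 1.49]
wrist_force: [0.7, 0.5, -0.3]
width: 0.0113
finger_force: 30.0
```

```bash
python3 - <<'E'
from h import *
rep(); place()
E
```

```text
red along -0.1927 50
slope 0.0095 [(np.float64(-0.18), np.float64(0.0601)), (np.float64(-0.14), np.float64(0.0618)), (np.float64(-0.1), np.float64(0.0621)), (np.float64(-0.04), np.float64(0.0612)), (np.float64(0.06), np.float64(0.0606)), (np.float64(0.12), np.float64(0.061)), (np.float64(0.16), np.float64(0.0733))]
t 30.05 tcp along 0.001 across 0.0008 z 0.0693 F along 0.1 Fz 0.67 w 0.012
   tube across [-0.0063  0.0117] ztop 0.0616
scene 55 saddle along [-0.0086  0.005   0.0099] across [-0.0138  0.0122  0.0183] z [0.0459 0.0619 0.0913]
   tube across [-0.0079  0.012 ] ztop 0.0579
   edge along [-0.0093  0.0001  0.0068] 68
wrist 1237 saddle along [-0.0101  0.0062  0.0084] across [-0.017   0.001   0.0197] z [0.0499 0.0914 0.0939]
   tube across [-0.007   0.0114] ztop 0.0608
   edge along [-0.0071  0.0003  0.0112] 1577
```

Call:
move_arm(deltas=[0,0,0,0,0,0.06,1,0,0,0,0,0,0.12,1,0,0,0,0,0,0.12,1])

```text
time: 30.5
tool_pos: [0.6074, 0.0144, 0.0692]
ee_rot: [3.138, -0.002, 1.49]
wrist_force: [-3.0, -0.3, 6.1]
width: 0.0117
finger_force: 30.0
```

```bash
python3 - <<'E'
from h import *
print(np.mean([robot.get_obs()['wrist_force'][2] for _ in range(3)])); rep()
E
```

```text
6.085063323315463
red along -0.1928 50
slope 0.0043 [(np.float64(-0.18), np.float64(0.0615)), (np.float64(-0.14), np.float64(0.061)), (np.float64(-0.1), np.float64(0.0612)), (np.float64(-0.04), np.float64(0.0615)), (np.float64(0.06), np.float64(0.0607)), (np.float64(0.12), np.float64(0.0613)), (np.float64(0.16), np.float64(0.0734))]
t 30.55 tcp along 0.001 across 0.0009 z 0.0692 F along -0.45 Fz 4.87 w 0.0115
```

The saddle is seated (5–6 N). I ease off a little, open, and withdraw upward.

Call:
move_arm(deltas=[0,0,0,0,0,-0.06,1,0,0,0,0,0,-0.06,0.3,0,0,0,0,0,-0.06,0.3,0,0,0,0,0,-0.06,0.3,0,0,0,0,0,-0.06,0.3,0,0,0,0,0,-0.06,0.3])

```text
time: 31.15
tool_pos: [0.6073, 0.0144, 0.0686]
ee_rot: [3.139, -0.002, 1.49]
wrist_force: [0.9, 0.1, -0.1]
width: 0.0327
finger_force: 0.0
```

Call:
move_arm(deltas=[0,0,0,0,0,-1,0.3,0,0,0,0,0,-3,0.3,0,0,0,0,0,-7,0.3,0,0,0,0,0,-11,0.3,0,0,0,0,0,-12,0.3,0,0,0,0,0,-12,0.3])

```text
time: 31.75
tool_pos: [0.6085, 0.0141, 0.1924]
ee_rot: [3.132, -0.002, 1.49]
wrist_force: [-0.1, 0.3, 0.8]
width: 0.0332
finger_force: 0.0
```

```bash
python3 - <<'E'
from h import *
rep(); place('w9.png'); s=snap('scene')['image'][140:270,160:360]
cv2.imwrite('pics/s9.png',cv2.resize(s,None,fx=4,fy=4,interpolation=cv2.INTER_CUBIC)[...,::-1])
E
```

```text
red along -0.1924 50
slope -0.0016 [(np.float64(-0.18), np.float64(0.0624)), (np.float64(-0.14), np.float64(0.0634)), (np.float64(-0.1), np.float64(0.0616)), (np.float64(-0.04), np.float64(0.0623)), (np.float64(0.08), np.float64(0.0612)), (np.float64(0.14), np.float64(0.0711)), (np.float64(0.18), np.float64(0.0723))]
t 31.8 tcp along 0.0007 across 0.0008 z 0.1895 F along 0.01 Fz -1.64 w 0.0332
   tube across [-0.0054  0.0116] ztop 0.0617
scene 123 saddle along [-0.0094  0.0029  0.0107] across [-0.0122  0.0051  0.0186] z [0.0492 0.0697 0.0939]
   tube across [-0.0087  0.0116] ztop 0.0583
   edge along [-0.0064  0.0017  0.0072] 64
wrist 804 saddle along [-0.0112  0.0006  0.0082] across [-0.0178  0.0012  0.0195] z [0.0495 0.0654 0.0938]
   tube across [-0.0068  0.0116] ztop 0.0609
   edge along [-0.0074 -0.0003  0.011 ] 706
```

View pics/s9.png

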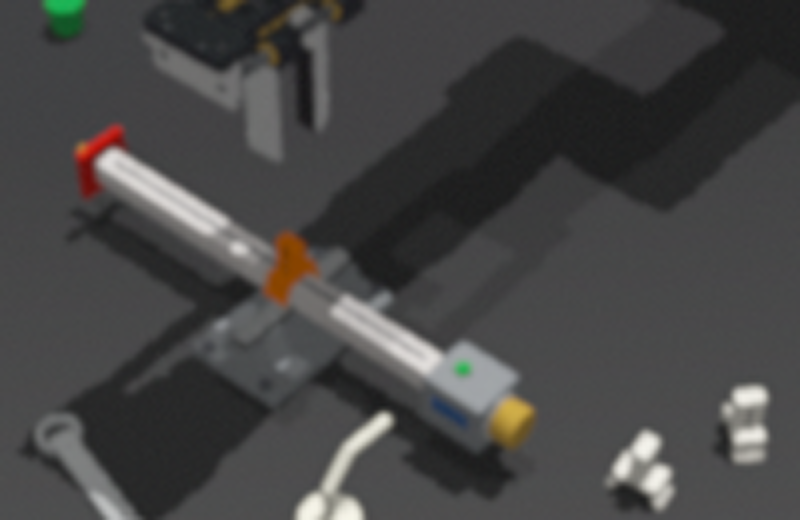

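The crop shows the saddle astride the tube over the edge at (290,270), with the boom level and clear of the bench at both ends. I let it settle, recheck, and hand in.

Call:
move_arm(deltas=[0,0,0,0,0,-1,0.3,0,0,0,0,0,-1,0.3,0,0,0,0,0,-1,0.3,0,0,0,0,0,-1,0.3,0,0,0,0,0,-1,0.3,0,0,0,0,0,-1,0.3,0,0,0,0,0,-1,0.3,0,0,0,0,0,-1,0.3])

```text
time: 32.8
tool_pos: [0.607, 0.0142, 0.1988]
ee_rot: [3.139, -0.002, 1.49]
wrist_force: [0.1, 0.3, -0.2]
width: 0.0326
finger_force: 0.0
```

Call:
move_arm(deltas=[0,0,0,0,0,0,0.3,0,0,0,0,0,0,0.3,0,0,0,0,0,0,0.3,0,0,0,0,0,0,0.3,0,0,0,0,0,0,0.3,0,0,0,0,0,0,0.3,0,0,0,0,0,0,0.3,0,0,0,0,0,0,0.3])

```text
time: 33.6
tool_pos: [0.607, 0.0142, 0.1988]
ee_rot: [3.139, -0.002, 1.49]
wrist_force: [0.0, -0.0, 0.4]
width: 0.0333
finger_force: 0.0
```

```bash
python3 - <<'E'
from h import *
rep(); place()
w=snap('wrist'); P=cloud(w).reshape(-1,3); h=cv2.cvtColor(w['image'],cv2.COLOR_RGB2HSV).astype(int).reshape(-1,3)
al=(P[:,:2]-E0)@U; ac=(P[:,:2]-E0)@N
o=(h[:,0]<20)&(h[:,0]>4)&(h[:,1]>140)&(abs(al)<.05)&(abs(ac)<.05)&(P[:,2]>.085); c=P[o]
print('tab top',o.sum(),al[o].min(),al[o].max(),ac[o].min(),ac[o].max(),np.median(c[:,2]),'tilt across',np.polyfit(ac[o],c[:,2],1)[0],'along',np.polyfit(al[o],c[:,2],1)[0])
E
```

```text
red along -0.1925 49
slope -0.0002 [(np.float64(-0.18), np.float64(0.0622)), (np.float64(-0.14), np.float64(0.0626)), (np.float64(-0.1), np.float64(0.0626)), (np.float64(-0.04), np.float64(0.0633)), (np.float64(0.08), np.float64(0.0623)), (np.float64(0.14), np.float64(0.0711)), (np.float64(0.18), np.float64(0.0721))]
t 33.65 tcp along 0.0007 across 0.0004 z 0.1989 F along -0.45 Fz 0.23 w 0.0331
   tube across [-0.0053  0.0117] ztop 0.0619
scene 122 saddle along [-0.0106  0.0028  0.0101] across [-0.0129  0.0045  0.0183] z [0.0497 0.0697 0.0938]
   tube across [-0.009   0.0121] ztop 0.0588
   edge along [-0.0079  0.0008  0.0075] 69
wrist 725 saddle along [-0.011   0.0002  0.0081] across [-0.018   0.0008  0.0196] z [0.0494 0.0654 0.0938]
   tube across [-0.0072  0.0117] ztop 0.0608
   edge along [-0.0074 -0.0003  0.0115] 660
tab top 240 -0.011038545104896018 0.00846952711771082 -0.004208444972313506 0.006718863402791013 0.09267763431425968 tilt across 0.004377393302458138 along -0.06873021348474292
```

```bash
python3 -c "
from h import *
print(robot.close_job())"
```

```text
the job is handed in; nothing more can be done
None
```

The boom is balanced level on the fulcrum edge and the orange saddle sits astride the tube within about 2 mm of the edge's middle; I handed the job in at about 34 s, with no verdict returned.

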